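# Stack a two-stone rock outcrop on a model display base

### The job

Build a little rock outcrop for the diorama: set the plaster stone that has a flat ledge on the middle of the black display base, flat underside down, and let go of it. Then stand the pointed stone upright, point up, on the middle of that ledge, clear of the slope, so that both stay put by themselves. Leave the round-topped stone where it lies.

Things in the scene. Friction and masses are not known exactly. Their poses are not given: they have to be found in the camera images.
- display_base: Black plastic display base, a plain rectangular slab 160 x 130 x 12 mm, fixed to the desk. Origin: centre of its underside, so its top is 12 mm above the origin; x along the 160 mm side, z up.
- ledge_rock: Ledge stone: grey plaster rock, 98 (x) x 54 (y) x 36 mm, flat underside, about 160 g. Flat level ledge on top (36 mm up) from x -12 to +42, y -25 to +25 mm, middle at x = +14 mm; towards -x it slopes down to 13 mm at the end. Long sides (y = +-27 at the foot, +-25 at the top) are nearly upright and parallel for x -10 to +27: grip there. Origin: underside centre, z up. Starts right way up, any yaw.
- peak_rock: Pointed stone, the smallest: grey plaster rock, 60 (x) x 42 (y) mm, flat underside, about 90 g; nearly upright sides to 28 mm, then rising to a blunt point 50 mm up near the middle. Sides at y = +-21 mm (+-20 at 28 mm up) are nearly parallel for x -13 to +13: grip there. Origin: underside centre, z up. Starts upright, any yaw.
- dome_rock: The round-topped stone, a bystander: grey cast plaster rock, outline about 80 x 53 mm, low dome 35 mm high with no flat top. Origin: centre of the underside. Leave it alone.
Things that resemble listed ones, but are neither listed nor needed, are in the scene too. What is shaped like the peak_rock but blue is not meant. Several things look just like the display_base: the one meant starts farthest from the robot's base.

How it is judged:
On the way:
1. the ledge stone rests flat on the middle of the display base and has been let go (horizontal distance between ledge_rock and display_base below 0.02 m and z of ledge_rock in the frame of display_base between 0.009 and 0.015 m and angle between ledge_rock's own z axis and vertical below 0.17 rad and linear speed of ledge_rock below 0.02 m/s and contact force between ledge_rock and the fingers below 0.1 N), for 0.2 s.
At the end, for the whole second after the job is handed in: Ledge stone upright (within 10 degrees) on the display base, within 20 mm of its centre; pointed stone upright (10 degrees) on the ledge, within 20 mm along x and 18 mm along y of the ledge's middle; both released and at rest; round-topped stone within 20 mm of its start (all of step 1 and x of peak_rock in the frame of ledge_rock between -0.006 and 0.034 m and y of peak_rock in the frame of ledge_rock between -0.018 and 0.018 m and z of peak_rock in the frame of ledge_rock between 0.032 and 0.04 m and angle between peak_rock's own z axis and vertical below 0.17 rad and linear speed of peak_rock below 0.02 m/s and contact force between peak_rock and the fingers below 0.1 N and distance of dome_rock from where it was at the start of the episode below 0.02 m); the robot touches nothing.
It fails at once if the round-topped stone is shifted by more than 20 mm (distance of dome_rock from where it was at the start of the episode above 0.02 m).
It also fails if it takes over 64 s, if anything falls off the work surface, if the arm or the gripper's body presses on something with over 40 N, if the wrist force passes 120 N, or if a joint passes its speed limit or range.

### The arm

A 6-joint arm with a two-finger parallel gripper is mounted at the origin on the work surface. World frame = base frame: x ahead of the robot, y to its left, z up, the work surface at z = 0. Lengths are in m, angles in rad, forces in N, time in s.
With the tool pointing down it reaches from about 0.25 to 0.725 m from the base axis. Payload 4 kg.
Tool frame: the origin (TCP) lies on the centre line of the jaws, within the pads' length; the fingertips stand 17 mm ahead of it and the grasp point (between the pads) lies 2 mm behind it; z points along the fingers, y is the line along which they close (so a half turn about z gives the same grasp; the last joint's range is limited). The gripper opens to 85 mm and grips with 20 to 120 N. Pads are 22 mm wide; open, the fingers measure 114 mm over their backs; the gripper's body (76 mm by 85 mm) begins 54 mm behind the grasp point. The pads swing forward as they close: fully open they stand 13 mm farther back than shut.
Start: joints at [-1.206, 0.241, 0.005, 1.335, 0, 1.571], TCP at [0.178, -0.467, 0.248] pointing down, gripper open.
Joint ranges: [-2.72, 2.72], [-1.05, 1.87], [-1.09, 1.28], [-1.99, 2.15], [-1.42, 1.44], [-3.14, 3.14]. Speed limits (rad/s): [2.79, 2.79, 3.14, 3.14, 3.14, 3.14].

### API

Orientations are given as a unit quaternion [x, y, z, w].
In Python, from workcell import get_obs, imaging, order gives the robot as it stands.
- The arm moves only by the tool apply_moves, never from a script. Its argument "targets" is a list that holds one entry, the list of rows, each a list of 5 numbers: the shift along the world's x, y, z in units of 40 mm (1.0 is 40 mm), then the turn about the world's z in degrees, then the gripper command: -1 is shut, 1 is fully open, values between are in proportion. In form: [[[dx, dy, dz, turn, fingers], ...]]. A call has 1 to 8 rows; each row shifts and turns the commanded pose from where the row before left it; what a row does not reach is not made up. A row lasts 1/12 s, in which the tool goes at most 41.7 mm and 7.16 degrees, less where a joint would pass 70% of its speed; a pose out of reach is approached as far as the arm can. A call is refused whole if a number of a shift passes 1 or a number of a turn 7.16, either way. A call with a gripper value outside its range is refused whole. The fingers move at their own pace and stop on an object; the grip force is fixed at half the most. Time passes only in rows, so rows that do not move let the fingers close. It gives the time, the measured TCP pose, the force, the opening and the grip force at its end, in the units of the state.
- get_obs(): the state, without advancing time (a new reading comes with each control period).
- imaging.camera(name): name is "side" or "top" or "wrist"; returns (picture, depth): 400x640x3 uint8, blue, green, red; 400x640 float32, m along the optical axis (not along the pixel's ray), 0 where there is no reading.
- imaging.get_calibration(name): a dict with "camera_matrix" (3x3 intrinsics, pixels), "eye" and "rotation" of the camera in the world; the wrist camera has in their place "hand_eye" (4x4, takes a point from camera to tool coordinates, whose origin is the TCP and whose axes are the flange's). Camera axes: x right, y down, z forward; pixel columns grow to the right and rows downward; lengths in m; the calibration is good to about 2 mm. A picture is of the moment at which its call begins: read the wrist's pose just before it. get_calibration takes no time and is no camera call.
- order.job_done(): hands the job in; it is judged then, once.
The state is a dict: "clock": time; "joint_pos": joint angles; "joint_vel": joint speeds; "tau": joint torques, N m; "eef_pos": TCP position; "tool_rot": TCP orientation; "ft_force": force on the tool from outside, world axes, zero at the start; "ft_torque": the same for the moment, N m; "grip_width": finger opening in m; "grasp_force": force on a finger pad.
Only numpy, scipy, OpenCV 4.12 (cv2) and the standard library are available. Lean on these libraries where they do the work, as an engineer would, in place of code of your own. Each camera call takes 0.05 s, during which the arm holds its last target. There are 200 camera calls.

## Working session

There is one attempt and no reset: what is moved stays moved. The work goes in short steps, Python scripts to look and compute and a tool call to move; the robot and the scene stay as the last step left them, time stands still between calls to the robot, and variables do not carry over. Pictures are saved under pics/ and viewed, at most 10 in all, crops included, and the job is handed in when it is done.

Besides the shell and the picture viewer there is one more tool, called after "Call:" by a JSON object that holds its "fn" and its "kwargs". apply_moves: Moves the arm, as the interface text tells. Its arguments: {"type":"object","properties":{"targets":{"type":"array","items":{"type":"array","items":{"type":"array","items":{"type":"number"}}}}},"required":["targets"]}

```bash
mkdir -p pics; cat > h.py <<'E'
import numpy as np, cv2
from workcell import get_obs, imaging, order
def cloud(name):
    o=get_obs(); im,d=imaging.camera(name); c=imaging.get_calibration(name)
    K=np.array(c["camera_matrix"]); v,u=np.mgrid[0:400,0:640]
    P=np.stack([(u-K[0,2])/K[0,0]*d,(v-K[1,2])/K[1,1]*d,d],-1)
    if "eye" in c: P=P@np.array(c["rotation"]).T+np.array(c["eye"])
    else:
        from scipy.spatial.transform import Rotation as R
        H=np.array(c["hand_eye"]); P=P@H[:3,:3].T+H[:3,3]
        P=P@R.from_quat(o["tool_rot"]).as_matrix().T+np.array(o["eef_pos"])
    P[d==0]=np.nan
    return im,d,P
E
python3 - <<'E'
from h import *
for n in("top","side"):
    im,d,P=cloud(n); cv2.imwrite(f"pics/{n}.png",im); np.savez(f"{n}.npz",im=im,P=P)
    c=imaging.get_calibration(n); print(n,c["eye"],np.round(c["rotation"],2).tolist(),(d==0).mean())
    z=P[...,2]; print(np.nanpercentile(z,[5,50,95]))
    m=((z>0.008)&(z<0.15)).astype(np.uint8)
    if n=="top":
        k,l,s,ce=cv2.connectedComponentsWithStats(m)
        for i in range(1,k):
            if s[i,4]>80:
                q=P[l==i]; print(s[i],np.round(np.median(q,0),3),"zmax",np.round(np.percentile(q[:,2],98),3),im[l==i].mean(0).round())
o=get_obs();print(o["clock"],o["tool_rot"])
E
```

```text
Traceback (most recent call last):
  File "h.py", line 7, in cloud
    if "eye" in c: P=P@np.array(c["rotation"]).T+np.array(c["eye"])
                     ~^~~~~~~~~~~~~~~~~~~~~~~~~~
ValueError: matmul: Input operand 1 has a mismatch in its core dimension 0, with gufunc signature (n?,k),(k,m?)->(n?,m?) (size 4 is different from 3)
```

Rotation is evidently a quaternion.

```bash
sed -i 's/^import numpy as np, cv2/import numpy as np, cv2\nfrom scipy.spatial.transform import Rotation as R/; s/np.array(c\["rotation"\]).T/R.from_quat(c["rotation"]).as_matrix().T/; /^        from scipy/d' h.py
python3 - <<'E'
from h import *
for n in("top","side"):
    im,d,P=cloud(n); cv2.imwrite(f"pics/{n}.png",im); np.savez(f"{n}.npz",im=im,P=P)
    c=imaging.get_calibration(n); print(n,c["eye"],np.round(c["rotation"],2).tolist(),(d==0).mean())
    z=P[...,2]; print(np.nanpercentile(z,[5,50,95]))
    m=((z>0.008)&(z<0.15)).astype(np.uint8)
    if n=="top":
        k,l,s,ce=cv2.connectedComponentsWithStats(m)
        for i in range(1,k):
            if s[i,4]>80:
                q=P[l==i]; print(s[i],np.round(np.median(q,0),3),"zmax",np.round(np.percentile(q[:,2],98),3),im[l==i].mean(0).round())
o=get_obs();print(o["clock"],o["tool_rot"])
E
```

```text
top [ 0.29154774 -0.02349651  0.97523718] [0.73, -0.68, 0.07, -0.08] 0.00391015625
[-7.47917011e-01  7.74407654e-05  8.95134451e-03]
[324  60  11  18  92] [ 0.836 -0.005  0.01 ] zmax 0.021 [ 57. 105. 137.]
[394 104  21  44 621] [ 0.7   -0.186  0.023] zmax 0.032 [130. 138. 140.]
[205 130  26  23 439] [0.627 0.232 0.032] zmax 0.048 [73. 79. 87.]
[249 135  26  24 436] [0.621 0.133 0.033] zmax 0.047 [97. 61. 48.]
[486 153  74  71 681] [ 0.578 -0.461  0.01 ] zmax 0.018 [148. 153. 152.]
[ 300  171   59   70 3983] [ 0.502 -0.028  0.012] zmax 0.016 [41. 43. 45.]
[394 182  24  34 648] [ 0.529 -0.196  0.028] zmax 0.037 [80. 88. 96.]
[191 190  40  41 966] [0.469 0.229 0.034] zmax 0.039 [ 89.  97. 107.]
[591 244  35  41 224] [ 0.418 -0.644  0.011] zmax 0.015 [51. 61. 82.]
[ 385  251   67   79 4518] [ 0.331 -0.231  0.012] zmax 0.016 [41. 43. 45.]
[254 395  25   5  94] [0.093 0.076 0.012] zmax 0.016 [115. 131. 139.]
side [ 0.44756007 -0.48339481  0.61151757] [0.93, -0.06, 0.01, -0.35] 0.0039375
[-7.45363732e-01  4.22970067e-04  3.83868659e-02]
0.15 [ 9.83408821e-01  1.81401239e-01 -1.50403151e-04 -8.11519141e-04]
```

View pics/top.png

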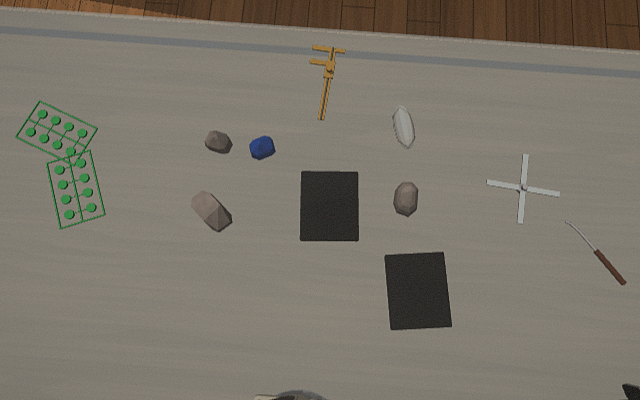

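View pics/side.png

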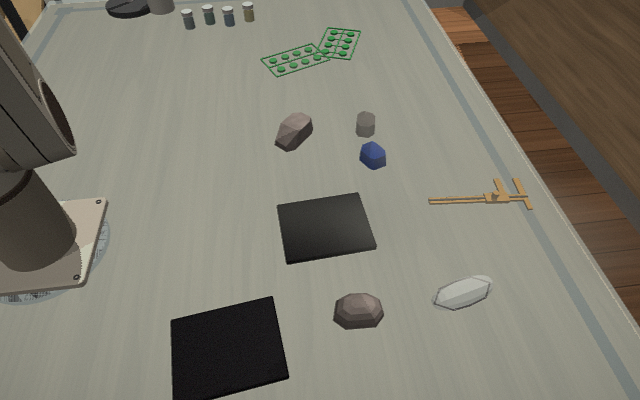

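The top view shows these candidates:
- **Bases:** black slabs at (329,206), about 0.50 m from the robot, and (418,290), about 0.40 m. The farther one, (329,206), is meant.
- **Pointed stones:** grey at (218,142) and blue at (262,148). The grey one is meant.
- **Ledge stone:** (211,211), elongated with a slope.
- **Dome, left alone:** (405,199).

I'll measure these and confirm them in one crop.

```bash
python3 - <<'E'
from h import *
D=np.load("top.npz"); im,P=D["im"],D["P"]; z=P[...,2]
cv2.imwrite("pics/crop.png",cv2.resize(im[115:245,180:370],None,fx=4,fy=4,interpolation=cv2.INTER_CUBIC))
def rect(q,n):
    (c,s,a)=cv2.minAreaRect((q[:,:2]*1000).astype(np.float32)); 
    if s[0]<s[1]: s=s[::-1];a+=90
    print(n,len(q),np.round(c,1),np.round(s,1),"long-axis deg",round(a%180,1),"mean",np.round(q.mean(0)*1000,1))
def box(x0,y0,x1,y1,zl,zh=.2):
    m=np.zeros(z.shape,bool); m[y0:y1,x0:x1]=1
    return P[m&(z>zl)&(z<zh)]
rect(box(295,165,365,246,.008),"base")
rect(box(380,245,458,335,.008),"base2")
for n,b,ls in(("ledge",(185,185,237,236),(.006,.015,.031,.033)),("peak",(200,125,236,158),(.006,.015,.030,.04)),("dome",(388,177,424,222),(.006,))):
    for l in ls: rect(box(*b,l),f"{n} z>{l}")
q=box(185,185,237,236,.0)
S=np.load("side.npz"); Q=S["P"]; 
for n,c,r in(("ledge",(.469,.229),.065),("peak",(.627,.232),.045)):
    m=np.hypot(Q[...,0]-c[0],Q[...,1]-c[1])<r
    for l in(.008,.031): rect(Q[m&(Q[...,2]>l)],f"side {n} z>{l}")
E
```

```text
base 3983 [504.7 -28.1] [158.9 129.8] long-axis deg 4.3 mean [503.  -28.3  12. ]
base2 4518 [ 333.6 -230.9] [159.8 130.8] long-axis deg 7.5 mean [ 332.1 -230.7   12.1]
ledge z>0.006 979 [470.3 231. ] [91.9 52.9] long-axis deg 47.3 mean [468.9 229.4  30.3]
ledge z>0.015 904 [471.  232.3] [89.2 52. ] long-axis deg 47.5 mean [470.6 231.7  31.9]
ledge z>0.031 622 [477.5 240.5] [69.1 48.7] long-axis deg 50.1 mean [478.  240.8  35.8]
ledge z>0.033 561 [479.4 242.9] [63.  48.7] long-axis deg 50.1 mean [479.  242.   36.2]
peak z>0.006 446 [633.5 236.9] [55.9 42.1] long-axis deg 78.0 mean [628.2 233.3  31.3]
peak z>0.015 397 [632.9 235.7] [52.8 40.1] long-axis deg 75.0 mean [629.1 233.9  33.8]
peak z>0.03 278 [633.4 237.5] [46.2 39.2] long-axis deg 76.6 mean [631.2 235.9  37.5]
peak z>0.04 87 [632.2 236.3] [29.6 21.2] long-axis deg 75.0 mean [631.6 235.4  43.8]
dome z>0.006 653 [ 532.4 -196.8] [75.6 53.1] long-axis deg 6.0 mean [ 530.2 -196.1   26.3]
side ledge z>0.008 927 [468.5 229.9] [92.3 55.2] long-axis deg 50.1 mean [470.7 223.4  27.8]
side ledge z>0.031 459 [477.  240.6] [64.9 53.9] long-axis deg 48.1 mean [476.6 237.2  35.7]
side peak z>0.008 386 [631.  231.5] [50.9 40.3] long-axis deg 77.9 mean [628.6 222.4  29.5]
side peak z>0.031 188 [631.6 231.5] [40.  37.4] long-axis deg 148.9 mean [630.4 227.4  38.1]
```

View pics/crop.png

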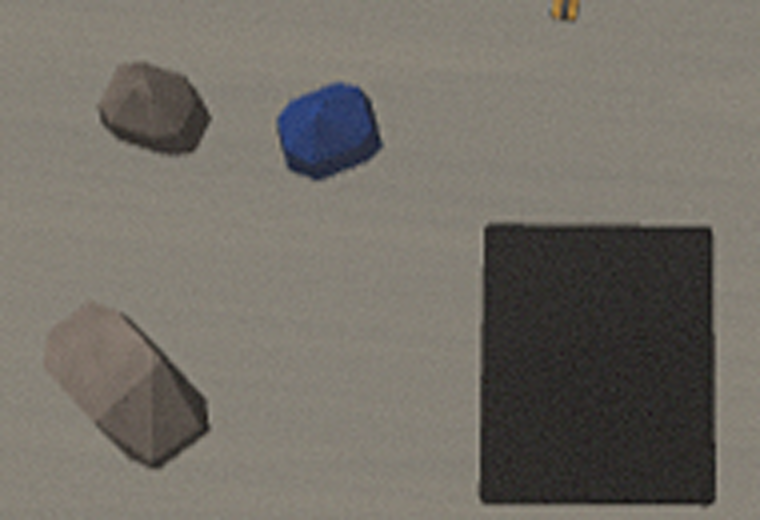

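The crop confirms the ledge stone (flat top at upper left, slope at lower right), the grey pointed stone, the blue decoy and the far base. The measured sizes match the listing. I'll move above the ledge stone.

Call:
{"fn": "apply_moves", "kwargs": {"targets": [[[0.37,0.88,0,1.4,1],[0.37,0.88,0,1.4,1],[0.37,0.88,0,1.4,1],[0.37,0.88,0,1.4,1],[0.37,0.88,0,1.4,1],[0.37,0.88,0,1.4,1],[0.37,0.88,0,1.4,1],[0.37,0.88,0,1.4,1]]]}}

```text
clock: 0.82
eef_pos: [0.2968, -0.1837, 0.2482]
tool_rot: [0.961, 0.277, 0.0, 0.0]
ft_force: [0.0, -0.2, 0.3]
grip_width: 0.0854
grasp_force: 0.0
```

Call:
{"fn": "apply_moves", "kwargs": {"targets": [[[0.37,0.88,0,1.4,1],[0.37,0.88,0,1.4,1],[0.37,0.88,0,1.4,1],[0.37,0.88,0,1.4,1],[0.37,0.88,0,1.4,1],[0.37,0.88,0,1.4,1],[0.37,0.88,0,1.4,1],[0.37,0.88,0,1.4,1]]]}}

```text
clock: 1.48
eef_pos: [0.4153, 0.0981, 0.2482]
tool_rot: [0.929, 0.37, -0.0, 0.0]
ft_force: [0.6, -1.0, 0.5]
grip_width: 0.0855
grasp_force: 0.0
```

Call:
{"fn": "apply_moves", "kwargs": {"targets": [[[0.37,0.88,-0.4,1.4,1],[0.37,0.88,-0.4,1.4,1],[0.37,0.88,-0.4,1.4,1],[0.37,0.88,-0.4,1.4,1],[0,0,0,0,1],[0,0,0,0,1]]]}}

```text
clock: 1.98
eef_pos: [0.4734, 0.238, 0.1816]
tool_rot: [0.91, 0.415, -0.003, 0.0]
ft_force: [-0.3, -0.1, -1.6]
grip_width: 0.0853
grasp_force: 0.0
```

```bash
cat > look.py <<'E'
from h import *
import sys
def look(cx,cy,r,zs,out=None,z0=0):
    im,d,P=cloud("wrist")
    if out: cv2.imwrite(out,im)
    z=P[...,2]-z0; m=np.hypot(P[...,0]-cx,P[...,1]-cy)<r
    for l in zs:
        q=P[m&(z>l)&(z<.07)]
        if len(q)<10: print(l,"few",len(q)); continue
        (c,s,a)=cv2.minAreaRect((q[:,:2]*1000).astype(np.float32))
        if s[0]<s[1]: s=s[::-1];a+=90
        print(f"z>{l}",len(q),np.round(c,1),np.round(s,1),"axis",round(a%180,1),"z98",round(np.percentile(q[:,2],98)*1000,1))
def state():
    o=get_obs(); M=R.from_quat(o["tool_rot"]).as_matrix()
    print("t",round(o["clock"],2),"tcp",np.round(np.array(o["eef_pos"])*1000,1),"y-axis deg",round(np.degrees(np.arctan2(M[1,1],M[0,1])),1),"tilt",round(np.degrees(np.arccos(-M[2,2])),2),"w",o["grip_width"],"gf",o["grasp_force"],"ft",np.round(o["ft_force"],1),"j",np.round(o["joint_pos"],2))
E
python3 - <<'E'
from look import *
state(); look(.472,.233,.07,(.006,.015,.031,.034),"pics/w1.png")
E
```

```text
t 1.98 tcp [473.4 238.  181.6] y-axis deg -40.9 tilt 0.3 w 0.0853383240704135 gf 0.0 ft [-0.3 -0.1 -1.6] j [ 0.47  0.34 -0.03  1.2  -0.    2.75]
z>0.006 5204 [470.8 233. ] [95.  52.6] axis 49.0 z98 38.0
z>0.015 4986 [470.6 233.6] [91.4 51.7] axis 48.4 z98 38.0
z>0.031 3946 [478.3 241.5] [65.1 50.2] axis 48.0 z98 38.1
z>0.034 3697 [479.5 242.8] [60.8 50.2] axis 47.9 z98 38.1
```

View pics/w1.png

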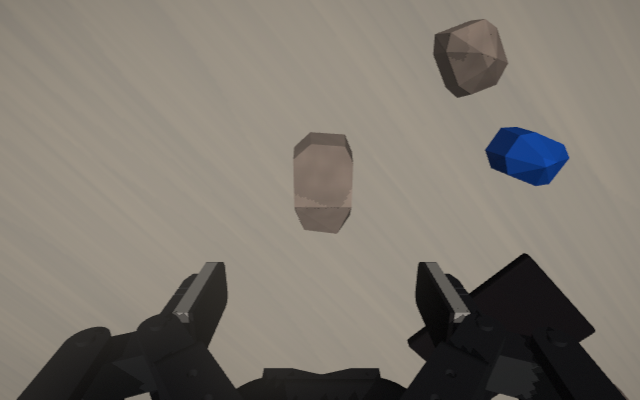

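The wrist view shows the ledge stone at (323,183), lined up with the jaws. The pointed stone is at (470,58) and the blue decoy at (527,156). I'll descend and grip.

Call:
{"fn": "apply_moves", "kwargs": {"targets": [[[0.06,0.03,-0.9,-0.8,1],[0,0,-0.9,0,1],[0,0,-0.9,0,1],[0,0,-0.6,0,1],[0,0,-0.4,0,1],[0,0,-0.34,0,1],[0,0,0,0,1],[0,0,0,0,1]]]}}

```text
clock: 2.7
eef_pos: [0.4767, 0.2368, 0.0235]
tool_rot: [0.914, 0.407, -0.0, 0.0]
ft_force: [-0.2, -1.2, 0.7]
grip_width: 0.0851
grasp_force: 0.0
```

Call:
{"fn": "apply_moves", "kwargs": {"targets": [[[0,0,0,0,-1],[0,0,0,0,-1],[0,0,0,0,-1],[0,0,0,0,-1],[0,0,0,0,-1],[0,0,0,0,-1],[0,0,0,0,-1],[0,0,0,0,-1]]]}}

```text
clock: 3.37
eef_pos: [0.4778, 0.2389, 0.025]
tool_rot: [0.913, 0.408, 0.002, -0.0]
ft_force: [-1.1, -0.4, 7.5]
grip_width: 0.0504
grasp_force: 63.7
```

Call:
{"fn": "apply_moves", "kwargs": {"targets": [[[0,0,0.5,0,-1],[0,0,0.9,0,-1],[0.1,-0.6,0.6,0,-1],[0.12,-0.8,0,0,-1],[0.12,-0.8,0,0,-1],[0.12,-0.8,0,0,-1],[0.12,-0.8,0,0,-1],[0.12,-0.8,0,0,-1]]]}}

```text
clock: 4.03
eef_pos: [0.5048, 0.0527, 0.1034]
tool_rot: [0.913, 0.408, 0.0, 0.0]
ft_force: [0.3, 0.2, -1.6]
grip_width: 0.0505
grasp_force: 63.5
```

Call:
{"fn": "apply_moves", "kwargs": {"targets": [[[0.12,-0.8,0,0,-1],[0.03,-0.6,0,0,-1],[0,-0.4,0,0,-1],[0,-0.13,0,0,-1],[0,0,0,0,-1],[0,0,0,0,-1]]]}}

```text
clock: 4.53
eef_pos: [0.5107, -0.0227, 0.1029]
tool_rot: [0.913, 0.407, 0.0, -0.0]
ft_force: [0.0, -0.9, -1.1]
grip_width: 0.0502
grasp_force: 63.4
```

```bash
python3 - <<'E'
from look import *
state()
D=np.load("side.npz")
im,d,P=cloud("top"); cv2.imwrite("pics/t2.png",im)
im,d,P=cloud("side"); cv2.imwrite("pics/s2.png",im)
# rock lowest points in side view
z=P[...,2]; m=(np.hypot(P[...,0]-.505,P[...,1]+.028)<.07)&(z>.025)&(z<.12)
q=P[m]; print(np.round(np.percentile(q,[1,5,50,95],axis=0)*1000,1))
E
```

```text
t 4.53 tcp [510.7 -22.7 102.9] y-axis deg -41.9 tilt 0.04 w 0.05021440518399544 gf 63.448813999166305 ft [ 0.  -0.9 -1.1] j [-0.04  0.37 -0.21  0.99  0.    2.26]
[[463.8 -74.6  78.9]
 [470.  -71.3  82.6]
 [497.4 -48.4 107.2]
 [528.1  -3.3 115.4]]
```

View pics/s2.png

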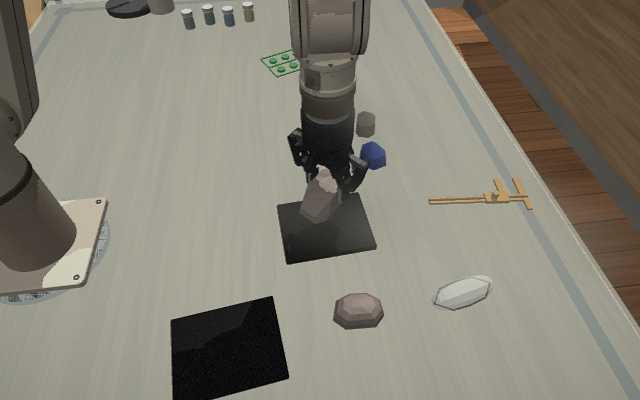

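The side view shows the stone held level over the far base at (322,205), and the dome is untouched at (358,310). I'll lower it.

Call:
{"fn": "apply_moves", "kwargs": {"targets": [[[0,0,-0.5,0,-1],[0,0,-0.5,0,-1],[0,0,-0.3,0,-1],[0,0,-0.2,0,-1],[0,0,-0.1,0,-1],[0,0,0,0,-1],[0,0,0,0,-1]]]}}

```text
clock: 5.22
eef_pos: [0.5112, -0.0226, 0.0391]
tool_rot: [0.913, 0.408, 0.0, 0.0]
ft_force: [0.1, -1.0, -2.0]
grip_width: 0.0502
grasp_force: 63.5
```

Call:
{"fn": "apply_moves", "kwargs": {"targets": [[[0,0,-0.03,0,-1],[0,0,-0.03,0,-1],[0,0,0,0,-1]]]}}

```text
clock: 5.47
eef_pos: [0.5116, -0.0231, 0.0371]
tool_rot: [0.913, 0.408, 0.001, 0.0]
ft_force: [0.4, 0.7, -0.4]
grip_width: 0.0507
grasp_force: 63.5
```

Call:
{"fn": "apply_moves", "kwargs": {"targets": [[[0,0,0,0,0.5],[0,0,0,0,1],[0,0,0,0,1],[0,0,0,0,1],[0,0,0,0,1],[0,0,0,0,1],[0,0,0,0,1]]]}}

```text
clock: 6.05
eef_pos: [0.5108, -0.0231, 0.0363]
tool_rot: [0.913, 0.408, -0.0, 0.0]
ft_force: [0.5, 0.3, 0.7]
grip_width: 0.0857
grasp_force: 0.0
```

Call:
{"fn": "apply_moves", "kwargs": {"targets": [[[0,0,0.5,0,1],[0,0,0.9,0,1],[0,0,0.9,0,1],[0,0,0.9,0,1],[0,0,0.4,0,1],[0,0,0,0,1],[0,0,0,0,1],[0,0,0,0,1]]]}}

```text
clock: 6.72
eef_pos: [0.51, -0.0231, 0.1793]
tool_rot: [0.913, 0.408, -0.001, -0.0]
ft_force: [-0.5, -0.1, -0.9]
grip_width: 0.0852
grasp_force: 0.0
```

```bash
python3 - <<'E'
from look import *
state(); look(.505,-.028,.07,(.018,.025,.043,.046),"pics/w2.png")
E
```

```text
t 6.72 tcp [510.  -23.1 179.3] y-axis deg -41.9 tilt 0.1 w 0.0852301978896797 gf 0.0 ft [-0.5 -0.1 -0.9] j [-0.05  0.3  -0.09  1.17 -0.    2.26]
z>0.018 5647 [505.7 -29.6] [93.9 52.7] axis 47.9 z98 49.9
z>0.025 5496 [505.5 -30. ] [93.2 51.5] axis 48.1 z98 49.9
z>0.043 4294 [513.4 -21.3] [65.6 50.1] axis 48.3 z98 50.0
z>0.046 4013 [514.8 -19.8] [59.9 50.1] axis 48.2 z98 50.0
```

The ledge stone sits about 2 mm from the base centre, level, with its top at z 50 mm (the height given is 48). Next is the pointed stone.

Call:
{"fn": "apply_moves", "kwargs": {"targets": [[[0.38,0.81,0,3.5,1],[0.38,0.81,0,3.5,1],[0.38,0.81,0,3.5,1],[0.38,0.81,0,3.5,1],[0.38,0.81,0,3.5,1],[0.38,0.81,0,3.5,1],[0.38,0.81,0,3.5,1],[0.38,0.81,0,3.5,1]]]}}

```text
clock: 7.43
eef_pos: [0.6318, 0.2374, 0.1777]
tool_rot: [0.786, 0.618, -0.002, -0.001]
ft_force: [1.0, -0.8, 0.1]
grip_width: 0.085
grasp_force: 0.0
```

Call:
{"fn": "apply_moves", "kwargs": {"targets": [[[0,0,0,0,1],[0,0,0,0,1]]]}}

```text
clock: 7.6
eef_pos: [0.6314, 0.2377, 0.1765]
tool_rot: [0.787, 0.617, -0.003, -0.001]
ft_force: [-0.1, -1.7, -0.9]
grip_width: 0.0853
grasp_force: 0.0
```

```bash
python3 - <<'E'
from look import *
state(); look(.632,.235,.045,(.006,.015,.025,.03,.04),"pics/w3.png")
E
```

```text
t 7.6 tcp [631.4 237.7 176.5] y-axis deg -13.7 tilt 0.31 w 0.0852645758412614 gf 0.0 ft [-0.1 -1.7 -0.9] j [ 0.36  0.63  0.42  1.37 -0.    2.17]
z>0.006 2686 [632.6 238.5] [54.1 41. ] axis 74.8 z98 48.5
z>0.015 2554 [632.7 237.9] [53.  40.5] axis 74.8 z98 48.5
z>0.025 2383 [632.8 237.1] [51.6 39.8] axis 74.8 z98 48.6
z>0.03 2088 [632.8 237.8] [50.  38.8] axis 75.4 z98 48.8
z>0.04 721 [632.9 236.8] [30.  22.3] axis 81.7 z98 49.7
```

View pics/w3.png

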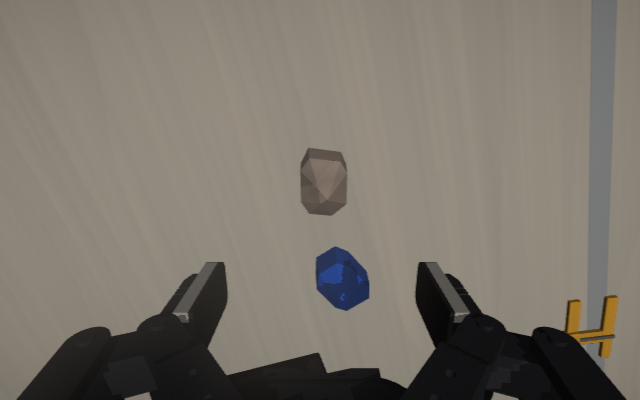

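The grey pointed stone is between the jaws at (324,182) and the blue decoy is clear of them at (342,278). I'll descend and grip.

Call:
{"fn": "apply_moves", "kwargs": {"targets": [[[0.03,0,-0.9,-1.5,1],[0,0,-0.9,0,1],[0,0,-0.9,0,1],[0,0,-0.6,0,1],[0,0,-0.35,0,1],[0,0,-0.2,0,1],[0,0,0,0,1],[0,0,0,0,1]]]}}

```text
clock: 8.32
eef_pos: [0.6336, 0.2351, 0.0267]
tool_rot: [0.796, 0.605, -0.0, 0.0]
ft_force: [0.1, 0.2, 0.8]
grip_width: 0.0851
grasp_force: 0.0
```

Call:
{"fn": "apply_moves", "kwargs": {"targets": [[[0,0,0,0,-1],[0,0,0,0,-1],[0,0,0,0,-1],[0,0,0,0,-1],[0,0,0,0,-1],[0,0,0,0,-1],[0,0,0,0,-1],[0,0,0,0,-1]]]}}

```text
clock: 8.98
eef_pos: [0.6347, 0.2366, 0.0281]
tool_rot: [0.795, 0.606, 0.002, 0.0]
ft_force: [-0.8, -0.5, 5.3]
grip_width: 0.039
grasp_force: 63.5
```

Call:
{"fn": "apply_moves", "kwargs": {"targets": [[[0,0,0.5,0,-1],[0,0,1,0,-1],[0,0,1,0,-1],[-0.34,-0.74,0,-3,-1],[-0.34,-0.74,0,-3,-1],[-0.34,-0.74,0,-3,-1],[-0.34,-0.74,0,-3,-1],[-0.34,-0.74,0,-3,-1]]]}}

```text
clock: 9.65
eef_pos: [0.5644, 0.087, 0.1261]
tool_rot: [0.868, 0.496, -0.0, -0.0]
ft_force: [0.1, -0.5, -1.4]
grip_width: 0.0393
grasp_force: 62.8
```

Call:
{"fn": "apply_moves", "kwargs": {"targets": [[[-0.34,-0.74,0,-3,-1],[-0.34,-0.74,0,-3,-1],[-0.34,-0.74,0,-3,-1],[-0.16,-0.36,0,-2.7,-1],[-0.08,-0.17,0,0,-1],[0,0,0,0,-1],[0,0,0,0,-1]]]}}

```text
clock: 10.23
eef_pos: [0.5156, -0.0216, 0.1264]
tool_rot: [0.914, 0.406, 0.0, -0.0]
ft_force: [0.1, 0.7, -1.1]
grip_width: 0.0392
grasp_force: 62.8
```

```bash
python3 - <<'E'
from look import *
state()
im,d,P=cloud("side"); cv2.imwrite("pics/s3.png",cv2.resize(im[110:280,220:420],None,fx=4,fy=4)[:600])
E
```

```text
t 10.23 tcp [515.6 -21.6 126.4] y-axis deg -42.1 tilt 0.05 w 0.03916776762395432 gf 62.797207832336426 ft [ 0.1  0.7 -1.1] j [-0.04  0.36 -0.17  1.05  0.    2.26]
```

View pics/s3.png

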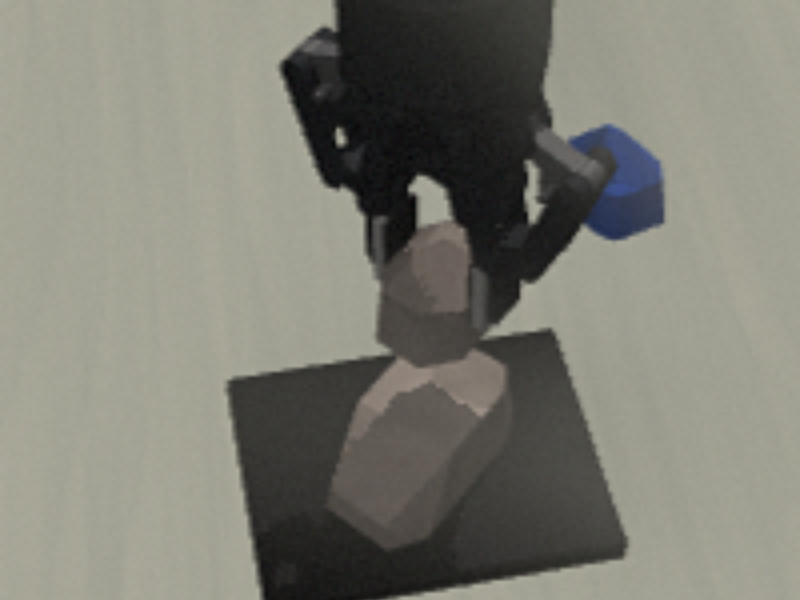

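The pointed stone is held level at (425,290) in the crop, above the ledge at (440,385), with both stones aligned. I'll lower it.

Call:
{"fn": "apply_moves", "kwargs": {"targets": [[[0,0,-0.4,0,-1],[0,0,-0.4,0,-1],[0,0,-0.25,0,-1],[0,0,-0.1,0,-1],[0,0,-0.05,0,-1],[0,0,0,0,-1],[0,0,0,0,-1]]]}}

```text
clock: 10.87
eef_pos: [0.5158, -0.0216, 0.0788]
tool_rot: [0.914, 0.406, 0.0, 0.0]
ft_force: [-0.4, -1.0, -0.7]
grip_width: 0.0389
grasp_force: 62.8
```

Call:
{"fn": "apply_moves", "kwargs": {"targets": [[[0,0,-0.02,0,-1],[0,0,-0.02,0,-1],[0,0,0,0,-1]]]}}

```text
clock: 11.12
eef_pos: [0.5155, -0.022, 0.0771]
tool_rot: [0.914, 0.406, 0.0, 0.0]
ft_force: [-0.3, -0.4, -0.6]
grip_width: 0.0391
grasp_force: 62.8
```

Call:
{"fn": "apply_moves", "kwargs": {"targets": [[[0,0,-0.02,0,-1],[0,0,-0.02,0,-1],[0,0,0,0,-1]]]}}

```text
clock: 11.37
eef_pos: [0.5154, -0.022, 0.0761]
tool_rot: [0.914, 0.406, 0.0, 0.0]
ft_force: [-1.2, 0.7, 4.4]
grip_width: 0.0392
grasp_force: 63.5
```

Contact at 4.4 N, at the expected height. I'll release.

Call:
{"fn": "apply_moves", "kwargs": {"targets": [[[0,0,0,0,-0.1],[0,0,0,0,0],[0,0,0,0,0.3],[0,0,0,0,0.6],[0,0,0,0,1],[0,0,0,0,1],[0,0,0,0,1],[0,0,0,0,1]]]}}

```text
clock: 12.03
eef_pos: [0.5152, -0.0219, 0.075]
tool_rot: [0.914, 0.406, -0.0, -0.0]
ft_force: [0.3, 0.6, 0.7]
grip_width: 0.0854
grasp_force: 0.0
```

Call:
{"fn": "apply_moves", "kwargs": {"targets": [[[0,0,0.4,0,1],[0,0,0.8,0,1],[0,0,0.9,0,1],[0,0,0.9,0,1],[0,0,0.3,0,1],[0,0,0,0,1],[0,0,0,0,1],[0,0,0,0,1]]]}}

```text
clock: 12.7
eef_pos: [0.5143, -0.0218, 0.2058]
tool_rot: [0.914, 0.406, -0.001, -0.001]
ft_force: [0.6, 0.2, -0.1]
grip_width: 0.0854
grasp_force: 0.0
```

```bash
sed -i 's/z<.07/z<.12/' look.py; python3 - <<'E'
from look import *
state(); look(.51,-.025,.07,(.020,.043,.054,.065,.085),"pics/w4.png")
im,d,P=cloud("side"); cv2.imwrite("pics/s4.png",im)
a=cv2.imread("pics/w4.png"); cv2.imwrite("pics/both.png",np.hstack([cv2.resize(a[60:300,200:440],(400,400)),cv2.resize(im[150:350,240:440],(400,400))]))
E
```

```text
t 12.7 tcp [514.3 -21.8 205.8] y-axis deg -42.1 tilt 0.14 w 0.08538377969047069 gf 0.0 ft [ 0.6  0.2 -0.1] j [-0.04  0.29 -0.04  1.24  0.    2.26]
z>0.02 4715 [505.7 -29.9] [94.6 52.1] axis 48.4 z98 95.8
z>0.043 3757 [513.  -21.2] [65.4 49.9] axis 49.0 z98 96.2
z>0.054 3048 [516.3 -20.7] [54.2 41. ] axis 46.5 z98 96.4
z>0.065 2860 [515.9 -21.1] [53.2 40.4] axis 47.7 z98 96.5
z>0.085 1195 [516.6 -21.8] [36.5 27. ] axis 49.7 z98 97.4
```

View pics/both.png

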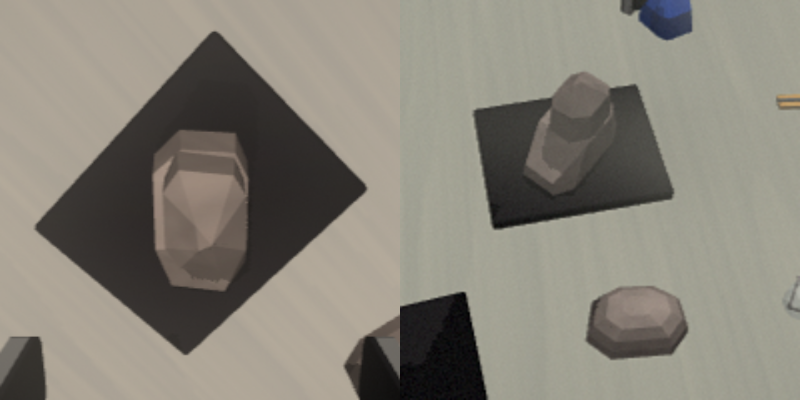

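The left half shows the outcrop centred on the base. The right half shows the pointed stone upright on the ledge, with the dome untouched. The pointed stone is within about 2 mm of the ledge's middle and its top is at z ≈ 97 mm, as expected. I'll hand it in.

```bash
python3 -c "
from workcell import order
print(order.job_done())"
```

```text
the job is handed in; nothing more can be done
None
```

The job is handed in, with no verdict returned: the ledge stone rests level about 2 mm from the far base's centre, the pointed stone stands upright within about 2 mm of the ledge's middle, and the round-topped stone was left alone.

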